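# Pack the bead pots for travel

### The job

Pack the bead pots for travel: slide the carrier's transport lock (orange grip) to its open stop, lift the spare tins out of the bays and stand them on the cork mat, stand every bead pot upright in a bay of the carrier (any bay, one to a bay) and press every lid fully home. Then slide the lock all the way back to its locked stop, over the lids, and let go; do not knock over the wine glass or the tumbler.

Things in the scene. Friction and masses are not known exactly. Their poses are not given: they have to be found in the camera images.
- carrier: Fixed lilac tray, four square bays in a row along its y axis. Origin: on the table under the row's middle. Bay centres at own x = 0, y = -123, -41, 41, 123 mm. Bays 64 x 64 mm inside, floor 4 mm, wall tops 16 mm above the table; outer walls 6 mm thick, walls between bays 18 mm. The teal lock comb runs behind (+x of) the bays.
- lock (a joint): Transport lock, teal comb sliding along carrier y, in m: 0 = locked stop, 0.041 = open stop, growing to +y; starts at 0 to 0.012. About 3 N friction, stays where left. Locked, a hook lies over each bay's centre, 3 mm above a fully pressed lid; a raised lid or a pot not down in its bay blocks it. Open, each hook is over the wall on its bay's +y side, 8 mm clear of a centred pot.
- lock_grip (a point): Top centre of the lock's upright orange grip at the comb's +y end: 18 mm thick (carrier x), 30 mm long (carrier y), top 70 mm above the table, free down to 16 mm; moves with the lock. The comb's hooks: posts 10 mm square at carrier x = 46 mm, arms 10 mm wide from there to x = -5 mm, 65 to 73 mm above the table.
- pot_red: Round pot of red beads (they show through its wall), 56 mm in diameter, loose, 100 to 190 g; may be absent. Origin: centre of its underside, z axis up. Pot wall 46 mm high, then the red lid, 55 mm in diameter. Whole height 66 mm with the lid standing up, 58 mm with it fully pressed.
- lid_red (a joint): Press-on lid of pot_red, in m: 0 = standing 8 mm up (a white neck shows under it), 0.008 = fully pressed home. Needs about 5 N straight down to move (more when pressed off-centre), then stays; press with about 10 to 15 N. Starts between 0 and 0.003.
- lid_red_top (a point): Centre of the top of pot_red's lid.
- pot_blue: Round pot of blue beads (they show through its wall), 56 mm in diameter, loose, 100 to 190 g; may be absent. Origin: centre of its underside, z axis up. Pot wall 46 mm high, then the blue lid, 55 mm in diameter. Whole height 66 mm with the lid standing up, 58 mm with it fully pressed.
- lid_blue (a joint): Press-on lid of pot_blue, in m: 0 = standing 8 mm up (a white neck shows under it), 0.008 = fully pressed home. Needs about 5 N straight down to move (more when pressed off-centre), then stays; press with about 10 to 15 N. Starts between 0 and 0.003.
- lid_blue_top (a point): Centre of the top of pot_blue's lid.
- pot_green: Round pot of green beads (they show through its wall), 56 mm in diameter, loose, 100 to 190 g; may be absent. Origin: centre of its underside, z axis up. Pot wall 46 mm high, then the green lid, 55 mm in diameter. Whole height 66 mm with the lid standing up, 58 mm with it fully pressed.
- lid_green (a joint): Press-on lid of pot_green, in m: 0 = standing 8 mm up (a white neck shows under it), 0.008 = fully pressed home. Needs about 5 N straight down to move (more when pressed off-centre), then stays; press with about 10 to 15 N. Starts between 0 and 0.003.
- lid_green_top (a point): Centre of the top of pot_green's lid.
- pot_orange: Round pot of orange beads (they show through its wall), 56 mm in diameter, loose, 100 to 190 g; may be absent. Origin: centre of its underside, z axis up. Pot wall 46 mm high, then the orange lid, 55 mm in diameter. Whole height 66 mm with the lid standing up, 58 mm with it fully pressed.
- lid_orange (a joint): Press-on lid of pot_orange, in m: 0 = standing 8 mm up (a white neck shows under it), 0.008 = fully pressed home. Needs about 5 N straight down to move (more when pressed off-centre), then stays; press with about 10 to 15 N. Starts between 0 and 0.003.
- lid_orange_top (a point): Centre of the top of pot_orange's lid.
- wine_glass: Bystander: stemmed glass, 183 mm tall, 76 mm across, standing; origin at the centre of its foot, z up. Must stay standing.
- tumbler: Bystander: green glass tumbler, 100 mm tall, 72 mm across, standing; origin at the centre of its underside, z up. Must stay standing.
- tin_brass: Loose spare tin, brass, a plain cylinder 48 mm in diameter and 50 mm high, about 80 g; may be absent. It starts standing in a bay of the carrier. Origin: centre of its underside, z up.
- tin_silver: Loose spare tin, silver, a plain cylinder 48 mm in diameter and 50 mm high, about 80 g; may be absent. It starts standing in a bay of the carrier. Origin: centre of its underside, z up.
- tin_black: Loose spare tin, black, a plain cylinder 48 mm in diameter and 50 mm high, about 80 g; may be absent. It starts standing in a bay of the carrier. Origin: centre of its underside, z up.
- mat: Fixed cork mat, 180 mm (own x) by 100 mm (own y), 3 mm thick, to the robot's right, clear of the carrier; origin at the centre of its underside, on the table. Where the spare tins go.
Mind the look-alikes: they are no part of the job. Several things have the shape of the mat; the one meant has the colours described above.

How it is judged:
On the way, in this order (a step that is already met when the one before it is completed fails the run):
1. the transport lock is slid to its open stop (value of joint lock above 0.037 m), for 0.2 s.
2. every pot present stands in a bay with its lid pressed home (x of pot_red in the frame of carrier between -0.012 and 0.012 m and y of pot_red in the frame of carrier between -0.16 and 0.16 m and z of each of pot_red, pot_blue, pot_green, pot_orange in the frame of carrier below 0.008 m and angle between each of pot_red, pot_blue, pot_green, pot_orange's own z axis and vertical below 0.1 rad and value of joint each of lid_red, lid_blue, lid_green, lid_orange above 0.0062 m and x of pot_blue in the frame of carrier between -0.012 and 0.012 m and y of pot_blue in the frame of carrier between -0.16 and 0.16 m and x of pot_green in the frame of carrier between -0.012 and 0.012 m and y of pot_green in the frame of carrier between -0.16 and 0.16 m and x of pot_orange in the frame of carrier between -0.012 and 0.012 m and y of pot_orange in the frame of carrier between -0.16 and 0.16 m), for 0.2 s.
3. the transport lock is slid back to its locked stop (value of joint lock below 0.004 m), for 0.2 s.
At the end, for the whole second after the job is handed in: Every pot present stands at rest and upright (0.1 rad) on a bay floor (underside under 8 mm above the table, within 12 mm of the row's centre line), lid pressed at least 6.2 of 8 mm; every tin present stands at rest with its centre over the mat; the lock is within 4 mm of its locked stop (all of step 2 and x of tin_brass in the frame of mat between -0.09 and 0.09 m and y of tin_brass in the frame of mat between -0.05 and 0.05 m and z of each of tin_brass, tin_silver, tin_black in the frame of mat below 0.008 m and angle between each of tin_brass, tin_silver, tin_black's own z axis and vertical below 0.1 rad and linear speed of each of tin_brass, tin_silver, tin_black, pot_red, pot_blue, pot_green, pot_orange below 0.02 m/s and x of tin_silver in the frame of mat between -0.09 and 0.09 m and y of tin_silver in the frame of mat between -0.05 and 0.05 m and x of tin_black in the frame of mat between -0.09 and 0.09 m and y of tin_black in the frame of mat between -0.05 and 0.05 m and value of joint lock below 0.004 m); the robot touches nothing.
It fails at once if the wine glass is knocked over (angle between wine_glass's own z axis and vertical above 0.7 rad).
It fails at once if the tumbler is knocked over (angle between tumbler's own z axis and vertical above 0.7 rad).
Of pot_red, pot_blue, pot_green, pot_orange only 2 to 3 are there at a start; the rules pass over those that are not, and their reading is None.
Of tin_brass, tin_silver, tin_black only 1 to 2 are there at a start; the rules pass over those that are not, and their reading is None.
At some moment in a run one of pot_red, pot_blue, pot_green, pot_orange may be knocked a few centimetres aside while the robot is not near it.
Once in a run the grip may slacken for a moment while it holds something.
It also fails if it takes over 210 s, if anything falls off the work surface, if the arm or the gripper's body presses on something with over 40 N, if the wrist force passes 120 N, or if a joint passes its speed limit or range.

### The arm

A 6-joint arm with a two-finger parallel gripper is mounted at the origin on the work surface. World frame = base frame: x ahead of the robot, y to its left, z up, the work surface at z = 0. Lengths are in m, angles in rad, forces in N, time in s.
With the tool pointing down it reaches from about 0.25 to 0.725 m from the base axis. Payload 4 kg.
Tool frame: the origin (TCP) lies on the centre line of the jaws, within the pads' length; the fingertips stand 22 mm ahead of it and the grasp point (between the pads) lies 3 mm ahead of it (bot.tip_reach is the distance from the TCP to the fingertips, in m); z points along the fingers, y is the line along which they close (so a half turn about z gives the same grasp; the last joint's range is limited). The gripper opens to 85 mm and grips with 20 to 120 N. Pads are 22 mm wide; open, the fingers measure 114 mm over their backs; the gripper's body (76 mm by 85 mm) begins 54 mm behind the grasp point. The pads swing forward as they close: fully open they stand 13 mm farther back than shut.
Start: joints at [1.315, 0.241, 0.005, 1.335, 0, 1.571], TCP at [0.127, 0.484, 0.253] pointing down, gripper open.
Joint ranges: [-2.72, 2.72], [-1.05, 1.87], [-1.09, 1.28], [-1.99, 2.15], [-1.42, 1.44], [-3.14, 3.14]. Speed limits (rad/s): [2.79, 2.79, 3.14, 3.14, 3.14, 3.14].

### API

Orientations are given as a unit quaternion [x, y, z, w].
In Python, from workcell import bot gives the robot as it stands. The module is installed in compiled form; this text tells all that it offers.
- The arm moves only by the tool apply_moves, never from a script. Its argument "commands" is a list of rows, each a list of 4 numbers: the shift along the tool's x, y, z scaled (see below), then the turn about the tool's z scaled (see below). In form: [[tx, ty, tz, roll], ...]. A call has exactly 5 rows; each row shifts and turns the commanded pose from where the row before left it, along the tool's axes as they then stand; what a row does not reach is not made up. The controller multiplies each number of a shift by 20 mm and each number of a turn by 60 degrees. A row lasts 1/12 s, in which the tool goes at most 41.7 mm and 7.16 degrees, less where a joint would pass 70% of its speed; a pose out of reach is approached as far as the arm can. A call with a number of a shift or a turn outside -1 to 1 is refused whole. A call with a gripper value outside its range is refused whole. "claw" is the closure, from 0 (fully open) to 1 (shut), set as the call begins (left out, the last holds). The fingers move at their own pace and stop on an object; the grip force is fixed at half the most. Time passes only in rows, so rows that do not move let the fingers close, or fill a call up. It gives the time, the measured TCP pose, the force, the opening and the grip force at its end, in the units of the state.
- bot.get_obs(): the state, without advancing time (a new reading comes with each control period).
- bot.camera(name): name is "scene" or "top" or "wrist"; returns a dict with "image" (480x640x3 uint8, blue, green, red), "camera_matrix" (3x3 intrinsics, pixels), "R" (3x3) and "t" (3): a world point X has camera coordinates R X + t. Camera axes: x right, y down, z forward; pixel columns grow to the right and rows downward; lengths in m; the calibration is good to about 2 mm. A picture is of the moment at which its call begins. There is no depth.
- bot.job_done(): hands the job in; it is judged then, once.
The state is a dict: "clock": time; "joint_pos": joint angles; "joint_vel": joint speeds; "tau": joint torques, N m; "eef_pos": TCP position; "tool_rot": TCP orientation; "ft_force": force on the tool from outside, world axes, zero at the start; "ft_torque": the same for the moment, N m; "grip_width": finger opening in m; "grasp_force": force on a finger pad.
Only numpy, scipy, OpenCV 4.12 (cv2) and the standard library are available. Lean on these libraries where they do the work, as an engineer would, in place of code of your own. Each camera call takes 0.05 s, during which the arm holds its last target. There are 200 camera calls.

## Working session

There is one attempt and no reset: what is moved stays moved. The work goes in short steps, Python scripts to look and compute and a tool call to move; the robot and the scene stay as the last step left them, time stands still between calls to the robot, and variables do not carry over. Pictures are saved under pics/ and viewed, at most 14 in all, crops included, and the job is handed in when it is done.

Besides the shell and the picture viewer there is one more tool, called after "Call:" in YAML: its name, and indented under it one key for each argument. apply_moves: Moves the arm, as the interface text tells. Shifts and turns lie within -1 to 1; 1 stands for 20 mm of shift or 60 degrees of turn. Its arguments: {"type":"object","properties":{"commands":{"type":"array","items":{"type":"array","items":{"type":"number","minimum":-1,"maximum":1}}},"claw":{"type":"number"}},"required":["commands"]}

```bash
mkdir -p pics; cat > h.py <<'E'
import numpy as np, cv2
from workcell import bot
def ray(c,px,z):
    K,R,t=c["camera_matrix"],np.array(c["R"]),np.array(c["t"])
    d=R.T@np.linalg.inv(K)@np.array([px[0],px[1],1.]); o=-R.T@t
    return o+d*(z-o[2])/d[2]
def proj(c,X):
    p=c["camera_matrix"]@(np.array(c["R"])@np.array(X)+c["t"]); return p[:2]/p[2]
E
python3 - <<'E'
from h import *
for n in("scene","top"):
    c=bot.camera(n); cv2.imwrite(f"pics/{n}0.png",c["image"]); print(n,-np.array(c["R"]).T@c["t"])
o=bot.get_obs(); print(o)
E
```

```text
scene [1.27704534 0.53460525 0.7356297 ]
top [0.29955507 0.0212598  1.3091774 ]
{'clock': 0.1, 'joint_pos': array([1.31499938e+00, 2.41352820e-01, 3.87292320e-03, 1.33516401e+00,
       4.00211125e-06, 1.57080072e+00]), 'joint_vel': array([-7.28529103e-05, -1.06792545e-03,  2.22287014e-03, -5.95300712e-04,
        1.16082885e-03,  3.89241129e-04]), 'tau': array([ 5.91209778e-05, -3.73137903e+01,  2.53010541e+01,  1.08832429e-02,
        1.04121733e-05,  2.60455124e-05]), 'eef_pos': array([0.12637969, 0.48324382, 0.25249966]), 'tool_rot': array([ 1.27552194e-01,  9.91831429e-01, -9.15988514e-04, -1.19812029e-04]), 'ft_force': array([1.30198051, 0.19470538, 0.68482035]), 'ft_torque': array([-0.03005734,  0.0328077 , -0.01549158]), 'grasp_force': 0.0, 'grip_width': 0.08547443357647644}
```

View pics/scene0.png

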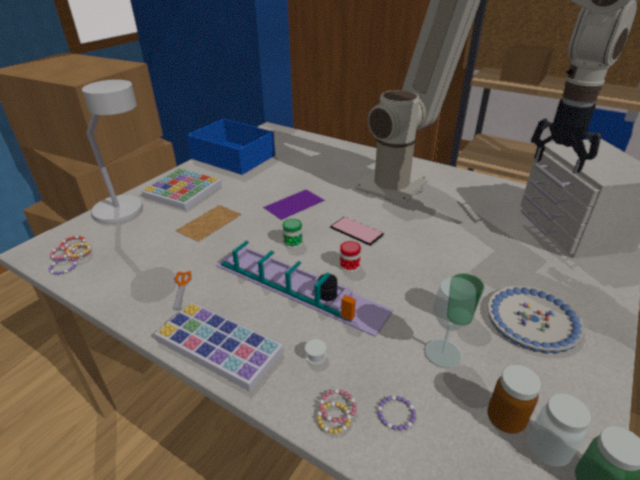

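View pics/top0.png

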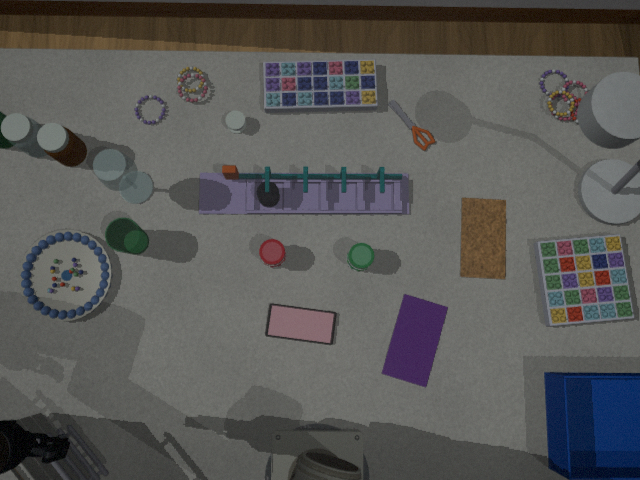

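The scene view shows the carrier, with a black tin at about (328,288), a red pot at (350,255) and a green pot at (292,232). In the top view the carrier runs from (200,195) to (408,195), with the tin at (268,194), the orange grip at (230,171), the red pot at (272,252) and the green pot at (361,257). The wine glass is at (137,187) and the tumbler at (127,237).

Three things have the mat's shape: cork-brown at (483,238), pink at (301,324) and purple at (415,340). The cork one fits, as it has the cork colour and lies to the robot's right. I'll confirm it in an enlarged crop while I measure.

```bash
python3 - <<'E'
from h import *
c=bot.camera("top"); im=c["image"]; h=cv2.cvtColor(im,cv2.COLOR_BGR2HSV)
cv2.imwrite("pics/crop1.png",cv2.resize(im[140:390,190:520],None,fx=2.4,fy=2.4,interpolation=cv2.INTER_CUBIC))
def m(lo,hi,roi):
    k=cv2.inRange(h,np.array(lo),np.array(hi)); z=np.zeros_like(k); x0,y0,x1,y1=roi; z[y0:y1,x0:x1]=k[y0:y1,x0:x1]; return z
def rep(n,k,z):
    cs,_=cv2.findContours(k,cv2.RETR_EXTERNAL,cv2.CHAIN_APPROX_NONE); q=np.vstack([a for a in cs if cv2.contourArea(a)>25])
    r=cv2.minAreaRect(q); b=cv2.boxPoints(r)
    (u,v),rad=cv2.minEnclosingCircle(q)
    print(n,"px",np.round(r[0],1),"box",np.round(r[1],1),r[2],"world",np.round(ray(c,r[0],z),4),"corners",np.round([ray(c,p,z)[:2] for p in b],3).tolist())
for n,p in dict(lil=(210,200),lil2=(330,195),teal=(345,177),orange=(230,171),red=(272,250),green=(361,255),cork=(483,238),tin=(268,194)).items(): print(n,h[p[1],p[0]])
rep("carrier",m([110,40,60],[150,200,255],(190,160,420,225)),.016)
rep("teal",m([80,100,30],[95,255,255],(235,160,420,225)),.073)
rep("grip",m([3,150,80],[18,255,255],(215,155,245,185)),.07)
rep("red",m([0,120,60],[179,255,255],(255,232,290,275))&~m([10,0,0],[165,255,255],(255,232,290,275)),.064)
rep("green",m([50,90,30],[85,255,255],(343,238,380,275)),.064)
rep("cork",m([5,60,60],[25,255,255],(450,190,515,285)),.003)
rep("tin",m([0,0,0],[179,255,38],(250,178,285,212)),.054)
E
```

```text
lil [120  46  83]
lil2 [122  41  88]
teal [ 89 138  74]
orange [  9 174 116]
red [177 115 122]
green [ 71  92 103]
cork [ 16 124  99]
tin [98 28 37]
carrier px [303.5 193. ] box [ 40. 209.] 90.0 world [0.6083 0.0342 0.016 ] corners [[0.651, 0.268], [0.657, -0.2], [0.565, -0.198], [0.56, 0.264]]
teal px [320.5 179. ] box [ 24. 161.] 90.0 world [ 0.6258 -0.0024  0.073 ] corners [[0.65, 0.17], [0.654, -0.175], [0.601, -0.174], [0.598, 0.169]]
grip px [228.5 169. ] box [ 6. 13.] 90.0 world [0.6463 0.1948 0.07  ] corners [[0.653, 0.209], [0.653, 0.181], [0.64, 0.181], [0.64, 0.209]]
red px [271.5 251. ] box [24. 25.] 90.0 world [0.4707 0.0998 0.064 ] corners [[0.496, 0.127], [0.497, 0.074], [0.445, 0.073], [0.445, 0.126]]
green px [360.5 255. ] box [24. 25.] 90.0 world [ 0.464  -0.0882  0.064 ] corners [[0.489, -0.062], [0.49, -0.115], [0.439, -0.115], [0.438, -0.062]]
cork px [483.2 238. ] box [45.1 79.7] 1.123302698135376 world [ 0.513 -0.368  0.003] corners [[0.424, -0.313], [0.605, -0.322], [0.604, -0.424], [0.423, -0.413]]
tin px [268.  193.5] box [20. 23.] -0.0 world [0.5973 0.1104 0.054 ] corners [[0.572, 0.131], [0.623, 0.132], [0.623, 0.089], [0.572, 0.088]]
```

View pics/crop1.png

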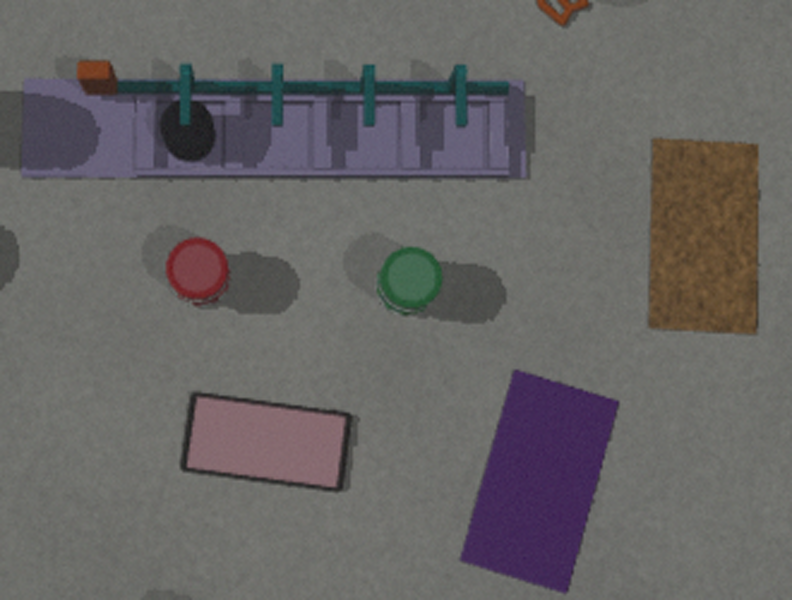

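The crop confirms the cork mat: it is grainy brown, at about (705,237) in the crop, while the other two are plain pink and plain purple. Next I turn the tool so the jaws close along world x and move over the carrier.

Call:
apply_moves:
  commands:
    - [0,0,0,0.115]
    - [0,0,0,0.115]
    - [0,0,0,0.115]
    - [0,0,0,0.115]
    - [0,0,0,0.115]
  claw: 0

```text
clock: 0.57
eef_pos: [0.1265, 0.4835, 0.2529]
tool_rot: [0.419, 0.908, -0.0, 0.0]
ft_force: [0.5, -0.6, -0.1]
grip_width: 0.0854
grasp_force: 0.0
```

Call:
apply_moves:
  commands:
    - [0,0,0,0.115]
    - [0,0,0,0.115]
    - [0,0,0,0.115]
    - [0,0,0,0.115]
    - [0,0,0,0.115]

```text
clock: 0.98
eef_pos: [0.1264, 0.4835, 0.2529]
tool_rot: [0.669, 0.743, -0.0, 0.0]
ft_force: [0.8, -0.3, 0.3]
grip_width: 0.0852
grasp_force: 0.0
```

Call:
apply_moves:
  commands:
    - [0,0,0,0.105]
    - [0,0,0,0]
    - [-0.5,0.5,0,0]
    - [-0.5,0.5,0,0]
    - [-1,1,0,0]

```text
clock: 1.4
eef_pos: [0.1663, 0.444, 0.253]
tool_rot: [0.705, 0.709, -0.0, -0.0]
ft_force: [1.5, 0.2, 0.4]
grip_width: 0.0849
grasp_force: 0.0
```

Call:
apply_moves:
  commands:
    - [-1,1,0,0]
    - [-1,1,0,0]
    - [-1,1,0,0]
    - [-1,1,0,0]
    - [-1,1,0,0]

```text
clock: 1.82
eef_pos: [0.2675, 0.342, 0.2533]
tool_rot: [0.706, 0.708, -0.0, 0.0]
ft_force: [0.5, 0.2, 0.3]
grip_width: 0.0851
grasp_force: 0.0
```

Call:
apply_moves:
  commands:
    - [-1,1,0,0]
    - [-1,1,0,0]
    - [-1,1,0,0]
    - [-1,1,0,0]
    - [-1,1,0,0]

```text
clock: 2.23
eef_pos: [0.3674, 0.242, 0.2533]
tool_rot: [0.706, 0.708, -0.0, 0.0]
ft_force: [0.4, -0.3, -0.5]
grip_width: 0.0852
grasp_force: 0.0
```

Call:
apply_moves:
  commands:
    - [-1,1,0,0]
    - [-1,1,0,0]
    - [-1,1,0,0]
    - [-0.5,0.5,0,0]
    - [0,0,0,0]

```text
clock: 2.65
eef_pos: [0.4384, 0.1712, 0.253]
tool_rot: [0.708, 0.707, -0.0, 0.0]
ft_force: [-0.0, 0.6, 0.5]
grip_width: 0.0855
grasp_force: 0.0
```

Call:
apply_moves:
  commands:
    - [-1,0.6,-0.4,0]
    - [-1,0.6,-0.4,0]
    - [-1,0.6,-0.4,0]
    - [-1,0.6,-0.4,0]
    - [-0.5,0.3,0,0]

```text
clock: 3.07
eef_pos: [0.4919, 0.0825, 0.2868]
tool_rot: [0.707, 0.707, 0.001, 0.001]
ft_force: [-0.1, 0.5, 0.9]
grip_width: 0.0852
grasp_force: 0.0
```

```bash
python3 - <<'E'
from h import *
c=bot.camera("wrist"); cv2.imwrite("pics/w1.png",c["image"]); print(-np.array(c["R"]).T@c["t"],bot.get_obs()["eef_pos"])
np.savez("w1.npz",**{k:np.array(v) for k,v in c.items()})
E
```

```text
[0.49137452 0.16623819 0.4069309 ] [0.49222773 0.08168564 0.28581296]
```

View pics/w1.png

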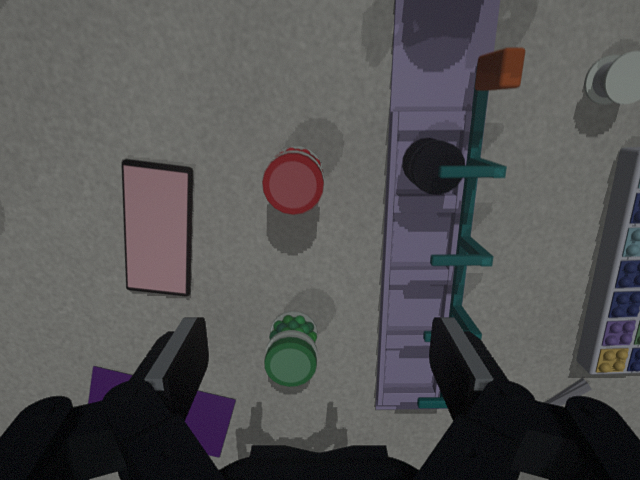

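The wrist view shows the red pot at (293,182), the green pot at (290,360), the tin at (434,166) and the grip at (502,68). The +y end wall of the bay row is at about v=110 and the -y end at about v=408. I'll cast the wall edges onto the wall-top plane by rectifying the image at z=16 mm.

```bash
python3 - <<'E'
from h import *
c=dict(np.load("w1.npz"))
# rectify z=.016 ; image u -> y from .22 (left) to -.22, v -> x from .70 top to .54 ; 0.6mm/px
W=[(.70,.22),(.70,-.22),(.54,-.22),(.54,.22)]
src=np.float32([proj(c,[x,y,.016]) for x,y in W]); s=.00056
w,hh=int(.44/s),int(.16/s)
H=cv2.getPerspectiveTransform(src,np.float32([[0,0],[w,0],[w,hh],[0,hh]]))
im=cv2.warpPerspective(c["image"],H,(w,hh),flags=cv2.INTER_CUBIC)
im=cv2.convertScaleAbs(im,alpha=1.6)
for i,y in enumerate(np.arange(.22,-.221,-.02)): cv2.line(im,(int((.22-y)/s),0),(int((.22-y)/s),10 if i%5 else 20),(255,255,255),1)
cv2.imwrite("pics/rect.png",im); print(w,hh)
E
```

```text
785 285
```

View pics/rect.png

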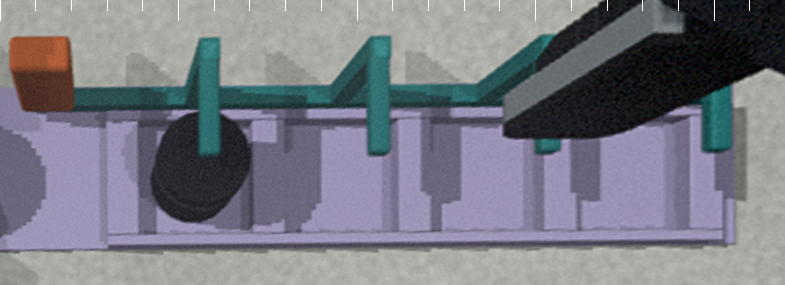

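The rectified image shows bay 1 spanning about u=139–253, a bay pitch of about 146 px, the front wall at v=243 and the back inner wall at v=118. This puts the carrier origin near (0.602, -0.013), with yaw near 0. Opening the lock will let me confirm it. Next I measure the grip and pots from the wrist view.

```bash
python3 - <<'E'
from h import *
c=dict(np.load("w1.npz")); im=c["image"]; h=cv2.cvtColor(im,cv2.COLOR_BGR2HSV)
k=cv2.inRange(h,np.array([3,130,60]),np.array([18,255,255])); k[:,:460]=0; k[120:]=0; k[:,540:]=0
ys,xs=np.where(k>0); print(xs.min(),xs.max(),ys.min(),ys.max())
for u in range(478,526,4): print(u,h[68,u],end=' ')
print()
# top edge faces away from the camera nadir: outer (+x) edge and corners belong to top
print("outer edge x",ray(c,(xs.max(),66),.07), "y lo/hi",[ray(c,(515,v),.07)[1] for v in(ys.min(),ys.max())])
K=dict(red=(cv2.inRange(h,np.array([165,90,60]),np.array([179,255,255]))|cv2.inRange(h,np.array([0,90,60]),np.array([5,255,255])),(255,150,330,220)),
green=(cv2.inRange(h,np.array([50,60,40]),np.array([85,255,255])),(260,338,320,390)))
for n,(m,(x0,y0,x1,y1)) in K.items():
    z=np.zeros_like(m); z[y0:y1,x0:x1]=m[y0:y1,x0:x1]
    cs,_=cv2.findContours(z,cv2.RETR_EXTERNAL,cv2.CHAIN_APPROX_NONE); q=max(cs,key=cv2.contourArea)
    (u,v),r=cv2.minEnclosingCircle(q); print(n,u,v,r,ray(c,(u,v),.063), r*2*(c["t"][2]*0+.407-.063)/c["camera_matrix"][0,0])
E
```

```text
498 524 48 87
478 [  4 139  46] 482 [ 10 136  45] 486 [  3 109  47] 490 [  5 127  44] 494 [  8 133  50] 498 [  7 140  42] 502 [ 10 163  72] 506 [  9 177  95] 510 [  9 171  97] 514 [ 10 174  97] 518 [  9 167  96] 522 [ 10 116  90] 
outer edge x [0.65485079 0.19478244 0.07      ] y lo/hi [np.float64(0.20763649760030872), np.float64(0.17930699101222636)]
red 292.7473449707031 183.2922821044922 30.83279037475586 [0.46989951 0.0999344  0.063     ] 0.054109558148954184
green 290.0441589355469 361.6725769042969 26.16834259033203 [ 0.46330759 -0.08709544  0.063     ] 0.04592375318104946
```

Call:
apply_moves:
  commands:
    - [0.7,0.95,0,0]
    - [0.7,0.95,0,0]
    - [0.7,0.95,0,0]
    - [0.7,0.95,0,0]
    - [0.7,0.95,0,0]

```text
clock: 3.53
eef_pos: [0.5854, 0.1556, 0.2845]
tool_rot: [0.706, 0.708, -0.001, -0.001]
ft_force: [0.8, 0.0, -0.1]
grip_width: 0.0852
grasp_force: 0.0
```

Call:
apply_moves:
  commands:
    - [0.7,0.95,0,0]
    - [0.7,0.95,0,0]
    - [0.7,0.95,0,0]
    - [0,0.1,1,0]
    - [0,0,1,0]

```text
clock: 3.95
eef_pos: [0.6457, 0.1986, 0.2444]
tool_rot: [0.706, 0.709, 0.001, 0.0]
ft_force: [-0.0, -0.0, -0.4]
grip_width: 0.0855
grasp_force: 0.0
```

Call:
apply_moves:
  commands:
    - [0,0,1,0]
    - [0,0,1,0]
    - [0,0,1,0]
    - [0,0,1,0]
    - [0,0,0.6,0]

```text
clock: 4.37
eef_pos: [0.6422, 0.1968, 0.1497]
tool_rot: [0.706, 0.708, -0.002, -0.002]
ft_force: [0.1, -0.0, 0.1]
grip_width: 0.0851
grasp_force: 0.0
```

```bash
python3 - <<'E'
from h import *
print(bot.get_obs()["eef_pos"],bot.get_obs()["joint_pos"].round(3))
E
```

```text
[0.64220497 0.19677594 0.14968062] [2.970e-01 6.440e-01 3.580e-01 1.290e+00 1.000e-03 1.865e+00]
```

Call:
apply_moves:
  commands:
    - [-0.1,0.2,1,0]
    - [0,0,1,0]
    - [0,0,1,0]
    - [0,0,1,0]
    - [0,0,0.8,0]

```text
clock: 4.78
eef_pos: [0.6465, 0.1949, 0.0547]
tool_rot: [0.706, 0.708, -0.001, -0.001]
ft_force: [0.3, -0.2, -0.6]
grip_width: 0.0859
grasp_force: 0.0
```

Call:
apply_moves:
  commands:
    - [0,0,0,0]
    - [0,0,0,0]
    - [0,0,0,0]
    - [0,0,0,0]
    - [0,0,0,0]
  claw: 1

```text
clock: 5.2
eef_pos: [0.6496, 0.1946, 0.0591]
tool_rot: [0.707, 0.708, 0.001, 0.001]
ft_force: [-0.2, -0.0, 0.0]
grip_width: 0.0255
grasp_force: 0.2
```

Call:
apply_moves:
  commands:
    - [0,0,0,0]
    - [0,0,0,0]
    - [0,0,0,0]
    - [0,0,0,0]
    - [0,0,0,0]

```text
clock: 5.62
eef_pos: [0.6461, 0.1946, 0.059]
tool_rot: [0.706, 0.708, -0.001, -0.002]
ft_force: [-9.5, 0.1, 8.1]
grip_width: 0.0172
grasp_force: 59.2
```

Call:
apply_moves:
  commands:
    - [0.3,0,0,0]
    - [0.4,0,0,0]
    - [0.4,0,0,0]
    - [0.4,0,0,0]
    - [0.3,0,0,0]

```text
clock: 6.03
eef_pos: [0.6458, 0.23, 0.059]
tool_rot: [0.706, 0.708, -0.002, -0.001]
ft_force: [-9.7, -2.6, 7.7]
grip_width: 0.0173
grasp_force: 59.3
```

Call:
apply_moves:
  commands:
    - [0.1,0,0,0]
    - [0.1,0,0,0]
    - [0.1,0,0,0]
    - [0,0,0,0]
    - [0,0,0,0]

```text
clock: 6.45
eef_pos: [0.6458, 0.2348, 0.059]
tool_rot: [0.707, 0.708, -0.003, -0.001]
ft_force: [-10.5, -5.8, 8.0]
grip_width: 0.0173
grasp_force: 59.4
```

Call:
apply_moves:
  commands:
    - [0.1,0,0,0]
    - [0.1,0,0,0]
    - [0,0,0,0]
    - [0,0,0,0]
    - [0,0,0,0]

```text
clock: 6.87
eef_pos: [0.6457, 0.2349, 0.0589]
tool_rot: [0.707, 0.707, -0.005, 0.001]
ft_force: [-12.0, -12.9, 11.4]
grip_width: 0.0175
grasp_force: 59.9
```

Call:
apply_moves:
  commands:
    - [0,0,0,0]
    - [0,0,0,0]
    - [0,0,0,0]
    - [0,0,0,0]
    - [0,0,0,0]
  claw: 0

```text
clock: 7.28
eef_pos: [0.649, 0.2406, 0.0575]
tool_rot: [0.707, 0.708, 0.0, 0.0]
ft_force: [-0.4, -0.9, -0.8]
grip_width: 0.0765
grasp_force: 0.0
```

Call:
apply_moves:
  commands:
    - [0,0,-1,0]
    - [0,0,-1,0]
    - [0,0,-1,0]
    - [0,0,-1,0]
    - [0,0,-1,0]

```text
clock: 7.7
eef_pos: [0.6487, 0.2405, 0.1581]
tool_rot: [0.707, 0.708, 0.0, -0.0]
ft_force: [-0.0, 0.2, 0.2]
grip_width: 0.0855
grasp_force: 0.0
```

Call:
apply_moves:
  commands:
    - [-0.8,-0.7,-1,0]
    - [-0.8,-0.7,-1,0]
    - [-0.8,-0.7,-1,0]
    - [-0.8,-0.7,-1,0]
    - [-0.8,-0.7,-1,0]

```text
clock: 8.12
eef_pos: [0.5781, 0.1598, 0.2582]
tool_rot: [0.707, 0.708, 0.0, 0.0]
ft_force: [0.8, -0.5, -0.5]
grip_width: 0.085
grasp_force: 0.0
```

Call:
apply_moves:
  commands:
    - [-1,-0.7,0,0]
    - [-1,-0.7,0,0]
    - [-1,-0.5,0,0]
    - [0,0,0,0]
    - [0,0,0,0]

```text
clock: 8.53
eef_pos: [0.5407, 0.0995, 0.2579]
tool_rot: [0.707, 0.707, 0.001, 0.0]
ft_force: [0.1, 0.1, 0.6]
grip_width: 0.0853
grasp_force: 0.0
```

```bash
python3 - <<'E'
from h import *
c=bot.camera("wrist"); im=c["image"]; o=bot.get_obs(); print(o["eef_pos"],o["ft_force"])
np.savez("w2.npz",**{k:np.array(v) for k,v in c.items()}); cv2.imwrite("pics/w2.png",im)
t=bot.camera("top"); np.savez("t2.npz",**{k:np.array(v) for k,v in t.items()})
E
```

```text
[0.54115083 0.10019385 0.25770382] [ 0.00277219 -0.49729084 -0.25815059]
```

View pics/w2.png

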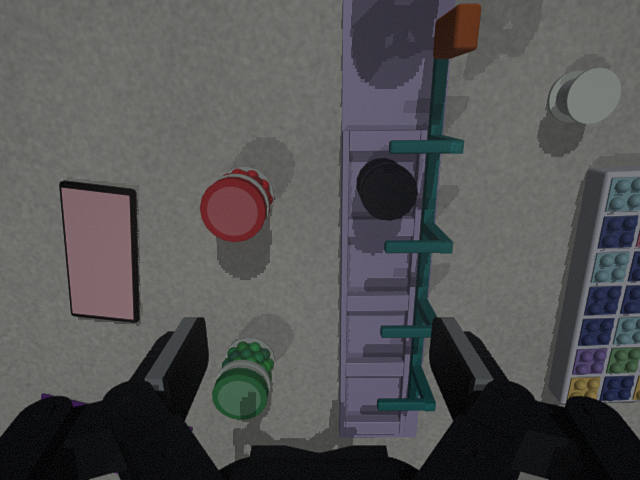

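The lock is open: in the wrist view the hooks sit over the walls at v=146, 245, 331 and 404. The tin is clear at (387,188), red is at (234,209) and green at (241,393).

```bash
cat >> h.py <<'E'
def circ(c,name,roi,z):
    h=cv2.cvtColor(c["image"],cv2.COLOR_BGR2HSV); I=lambda a,b:cv2.inRange(h,np.array(a),np.array(b))
    m={"red":I([165,80,50],[179,255,255])|I([0,80,50],[5,255,255]),"green":I([50,60,40],[85,255,255]),"tin":I([0,0,0],[179,255,34]),"teal":I([80,90,25],[98,255,255])}[name]
    k=np.zeros_like(m); x0,y0,x1,y1=roi; k[y0:y1,x0:x1]=m[y0:y1,x0:x1]
    cs,_=cv2.findContours(k,cv2.RETR_EXTERNAL,cv2.CHAIN_APPROX_NONE); q=max(cs,key=cv2.contourArea)
    b=cv2.boundingRect(q); p=(b[0]+(b[2]-1)/2,b[1]+(b[3]-1)/2); return b,np.round(ray(c,p,z),4)
E
python3 - <<'E'
from h import *
c=dict(np.load("w2.npz")); t=dict(np.load("t2.npz"))
for r in((388,125,425,165),(384,225,418,265),(380,315,412,345),(376,390,410,420)): print("hook",circ(c,"teal",r,.073))
print("tin",circ(c,"tin",(350,150,425,225),.054)); print("tinT",circ(t,"tin",(250,178,285,212),.054))
for z in(.062,.066): print("red",circ(c,"red",(198,176,268,245),z),circ(t,"red",(255,232,290,264),z)); print("green",circ(c,"green",(205,367,275,425),z),circ(t,"green",(343,238,380,270),z))
E
```

```text
hook ((390, 140, 35, 14), array([0.6084, 0.1527, 0.073 ]))
hook ((384, 240, 34, 13), array([0.609 , 0.0721, 0.073 ]))
hook ((381, 325, 31, 13), array([ 0.6104, -0.0089,  0.073 ]))
hook ((377, 390, 33, 21), array([ 0.6124, -0.0851,  0.073 ]))
tin ((357, 158, 60, 62), array([0.598 , 0.1164, 0.054 ]))Traceback (most recent call last):
  File "<stdin>", line 4, in <module>
  File "h.py", line 13, in circ
    cs,_=cv2.findContours(k,cv2.RETR_EXTERNAL,cv2.CHAIN_APPROX_NONE); q=max(cs,key=cv2.contourArea)
                                                                        ~~~^^^^^^^^^^^^^^^^^^^^^^^^
ValueError: max() iterable argument is empty
```

Call:
apply_moves:
  commands:
    - [0.25,1,0.4,0]
    - [0.2,1,0.6,0]
    - [0.2,0.95,1,0]
    - [0,0,1,0]
    - [0,0,1,0]

```text
clock: 9.05
eef_pos: [0.6013, 0.1147, 0.1754]
tool_rot: [0.706, 0.708, 0.0, -0.0]
ft_force: [-0.2, 0.5, -0.3]
grip_width: 0.0856
grasp_force: 0.0
```

Call:
apply_moves:
  commands:
    - [0,0,1,0]
    - [0,0,1,0]
    - [0,0,1,0]
    - [0,0,0,0]
    - [0,0,0,0]

```text
clock: 9.47
eef_pos: [0.5991, 0.1139, 0.1157]
tool_rot: [0.706, 0.708, -0.001, -0.001]
ft_force: [-0.1, -0.5, 1.2]
grip_width: 0.0854
grasp_force: 0.0
```

Call:
apply_moves:
  commands:
    - [0,0,0.9,0]
    - [0,0,0.9,0]
    - [0,0,0.9,0]
    - [0,0,0.6,0]
    - [0,0,0.4,0]

```text
clock: 9.88
eef_pos: [0.6006, 0.1137, 0.0435]
tool_rot: [0.707, 0.708, 0.0, 0.0]
ft_force: [-0.4, 0.2, 0.5]
grip_width: 0.0853
grasp_force: 0.0
```

Call:
apply_moves:
  commands:
    - [0,0,0,0]
    - [0,0,0,0]
    - [0,0,0,0]
    - [0,0,0,0]
    - [0,0,0,0]
  claw: 1

```text
clock: 10.3
eef_pos: [0.6014, 0.1134, 0.0453]
tool_rot: [0.707, 0.707, 0.002, 0.001]
ft_force: [0.5, 1.2, 4.6]
grip_width: 0.0467
grasp_force: 62.1
```

Call:
apply_moves:
  commands:
    - [0,0,0,0]
    - [0,0,0,0]
    - [0,0,0,0]
    - [0,0,0,0]
    - [0,0,0,0]

```text
clock: 10.72
eef_pos: [0.6014, 0.1135, 0.0453]
tool_rot: [0.707, 0.707, 0.002, 0.001]
ft_force: [0.8, 0.5, 5.6]
grip_width: 0.0463
grasp_force: 62.1
```

Call:
apply_moves:
  commands:
    - [0,0,-0.5,0]
    - [0,0,-1,0]
    - [0,0,-1,0]
    - [0,0,-1,0]
    - [0,0,-1,0]

```text
clock: 11.13
eef_pos: [0.5992, 0.1129, 0.1344]
tool_rot: [0.707, 0.707, -0.0, -0.0]
ft_force: [0.6, -0.6, -0.8]
grip_width: 0.0467
grasp_force: 61.7
```

Call:
apply_moves:
  commands:
    - [0,0,-1,0]
    - [-0.5,-0.2,-0.5,0]
    - [-1,-0.2,0,0]
    - [-1,-0.2,0,0]
    - [-1,-0.2,0,0]

```text
clock: 11.55
eef_pos: [0.5828, 0.0419, 0.1634]
tool_rot: [0.707, 0.708, -0.0, -0.0]
ft_force: [-0.4, -0.8, -1.0]
grip_width: 0.0467
grasp_force: 61.7
```

Call:
apply_moves:
  commands:
    - [-1,-0.2,0,0]
    - [-1,-0.2,0,0]
    - [-1,-0.2,0,0]
    - [-1,-0.2,0,0]
    - [-1,-0.2,0,0]

```text
clock: 11.97
eef_pos: [0.5625, -0.0585, 0.163]
tool_rot: [0.707, 0.707, -0.001, -0.0]
ft_force: [0.1, -0.1, -1.3]
grip_width: 0.0467
grasp_force: 61.7
```

Call:
apply_moves:
  commands:
    - [-1,-0.2,0,0]
    - [-1,-0.2,0,0]
    - [-1,-0.2,0,0]
    - [-1,-0.2,0,0]
    - [-1,-0.2,0,0]

```text
clock: 12.38
eef_pos: [0.5425, -0.1583, 0.163]
tool_rot: [0.707, 0.707, -0.001, -0.001]
ft_force: [0.9, -0.3, -1.2]
grip_width: 0.0462
grasp_force: 61.7
```

Call:
apply_moves:
  commands:
    - [-1,-0.2,0,0]
    - [-1,-0.2,0,0]
    - [-1,-0.2,0,0]
    - [-1,-0.2,0,0]
    - [-1,-0.2,0,0]

```text
clock: 12.8
eef_pos: [0.5225, -0.2582, 0.1629]
tool_rot: [0.707, 0.707, -0.0, -0.001]
ft_force: [0.3, -0.6, -0.6]
grip_width: 0.0465
grasp_force: 61.7
```

Call:
apply_moves:
  commands:
    - [-1,0,0,0]
    - [-1,0,0,0]
    - [-1,0,0,0]
    - [-1,0,0,0]
    - [0,0,0,0]

```text
clock: 13.22
eef_pos: [0.5226, -0.3409, 0.1628]
tool_rot: [0.708, 0.706, -0.001, 0.0]
ft_force: [0.3, 0.7, -1.1]
grip_width: 0.0466
grasp_force: 61.7
```

Call:
apply_moves:
  commands:
    - [-0.7,-0.25,0.5,0]
    - [-0.7,-0.2,0.8,0]
    - [0,0,1,0]
    - [0,0,1,0]
    - [0,0,1,0]

```text
clock: 13.63
eef_pos: [0.5136, -0.3651, 0.0756]
tool_rot: [0.707, 0.707, -0.0, -0.001]
ft_force: [0.6, -0.2, -1.9]
grip_width: 0.0468
grasp_force: 61.7
```

Call:
apply_moves:
  commands:
    - [0,0,0.7,0]
    - [0,0,0.35,0]
    - [0,0,0.2,0]
    - [0,0,0.1,0]
    - [0,0,0,0]

```text
clock: 14.05
eef_pos: [0.5152, -0.3651, 0.0505]
tool_rot: [0.707, 0.707, -0.0, 0.0]
ft_force: [-0.1, 0.8, -1.1]
grip_width: 0.0465
grasp_force: 61.7
```

Measured z still has a few mm to go; I'll lower until it touches.

Call:
apply_moves:
  commands:
    - [0,0,0.1,0]
    - [0,0,0.1,0]
    - [0,0,0,0]
    - [0,0,0,0]
    - [0,0,0,0]

```text
clock: 14.47
eef_pos: [0.5153, -0.3651, 0.0467]
tool_rot: [0.707, 0.707, 0.0, 0.0]
ft_force: [-0.0, 0.1, -0.9]
grip_width: 0.0466
grasp_force: 61.7
```

Call:
apply_moves:
  commands:
    - [0,0,0.07,0]
    - [0,0,0.03,0]
    - [0,0,0,0]
    - [0,0,0,0]
    - [0,0,0,0]

```text
clock: 14.88
eef_pos: [0.5152, -0.365, 0.0443]
tool_rot: [0.707, 0.707, 0.0, 0.0]
ft_force: [1.1, -0.3, -0.2]
grip_width: 0.0466
grasp_force: 61.9
```

Call:
apply_moves:
  commands:
    - [0,0,0,0]
    - [0,0,0,0]
    - [0,0,0,0]
    - [0,0,0,0]
    - [0,0,0,0]
  claw: 0

```text
clock: 15.3
eef_pos: [0.5152, -0.365, 0.0443]
tool_rot: [0.707, 0.707, 0.0, 0.0]
ft_force: [-0.4, 0.9, -0.2]
grip_width: 0.0855
grasp_force: 0.0
```

Call:
apply_moves:
  commands:
    - [0,0,-0.5,0]
    - [0,0,-1,0]
    - [0,0,-1,0]
    - [0,0,-1,0]
    - [0,0,-1,0]

```text
clock: 15.72
eef_pos: [0.5152, -0.365, 0.136]
tool_rot: [0.707, 0.707, 0.0, 0.0]
ft_force: [0.2, 1.2, 0.5]
grip_width: 0.0855
grasp_force: 0.0
```

Call:
apply_moves:
  commands:
    - [0.5,-0.2,-1,0]
    - [1,-0.2,-1,0]
    - [1,-0.2,-1,0]
    - [1,-0.2,-0.5,0]
    - [1,-0.2,0,0]

```text
clock: 16.13
eef_pos: [0.4964, -0.2751, 0.2086]
tool_rot: [0.707, 0.707, 0.001, 0.003]
ft_force: [-0.1, -0.5, 0.2]
grip_width: 0.0853
grasp_force: 0.0
```

Call:
apply_moves:
  commands:
    - [1,-0.2,0,0]
    - [1,-0.2,0,0]
    - [1,-0.2,0,0]
    - [1,0,0,0]
    - [0,0,0,0]

```text
clock: 16.55
eef_pos: [0.4826, -0.1921, 0.2054]
tool_rot: [0.706, 0.709, 0.001, -0.0]
ft_force: [0.6, -0.3, 0.2]
grip_width: 0.0856
grasp_force: 0.0
```

```bash
python3 - <<'E'
from h import *
o=bot.get_obs(); print(o["eef_pos"],o["ft_force"])
c=bot.camera("wrist"); t=bot.camera("top"); np.savez("w3.npz",**{k:np.array(v) for k,v in c.items()}); np.savez("t3.npz",**{k:np.array(v) for k,v in t.items()})
cv2.imwrite("pics/b3.png",np.hstack([cv2.resize(c["image"],(400,300)),cv2.resize(t["image"][130:370,200:520],(400,300))]))
E
```

```text
[ 0.48259333 -0.19207564  0.20542137] [ 0.64941844 -0.30997008  0.16022295]
```

View pics/b3.png

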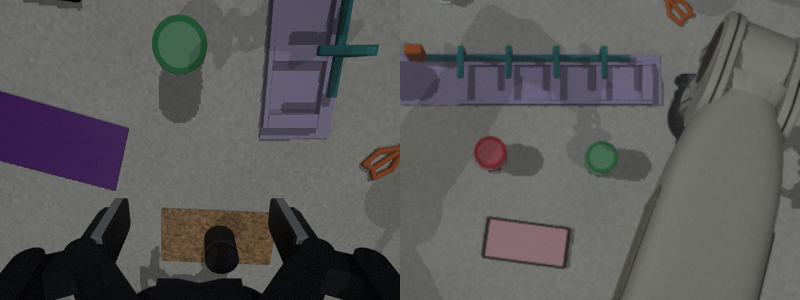

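The wrist view (left) shows the tin standing on the cork mat, with green at about (180,45). In the top view (right) red is at (490,152) and green at (601,156), and all the bays are empty. Next I refine the bay positions and the green pot.

```bash
python3 - <<'E'
from h import *
c=dict(np.load("w3.npz")); t=dict(np.load("t3.npz"))
for z in(.062,.066): print("green",circ(c,"green",(230,10,345,130),z),circ(t,"green",(343,238,380,270),z)); print("red",circ(t,"red",(255,232,290,264),z))
def rect(c,y0,y1,name,s=.0005,x0=.655,x1=.555):
    W=[(x0,y0),(x0,y1),(x1,y1),(x1,y0)]; src=np.float32([proj(c,[x,y,.016]) for x,y in W])
    w,h=int((y0-y1)/s),int((x0-x1)/s)
    im=cv2.warpPerspective(c["image"],cv2.getPerspectiveTransform(src,np.float32([[0,0],[w,0],[w,h],[0,h]])),(w,h),flags=cv2.INTER_CUBIC)
    im=cv2.convertScaleAbs(im,alpha=1.8)
    for i in range(int(round((y0-y1)*100))+1): cv2.line(im,(int(i*.01/s),0),(int(i*.01/s),8 if i%5 else 22),(255,255,255),1)
    return im
a=rect(t,.20,-.20,"t"); b=rect(c,-.02,-.22,"c",.00025)
cv2.imwrite("pics/r3.png",np.vstack([a,b]))
E
```

```text
green ((243, 23, 89, 96), array([ 0.4628, -0.0886,  0.062 ])) ((347, 243, 27, 27), array([ 0.4622, -0.0873,  0.062 ]))
red ((259, 239, 27, 25), array([0.471 , 0.0989, 0.062 ]))
green ((243, 23, 89, 96), array([ 0.4631, -0.0889,  0.066 ])) ((347, 243, 27, 27), array([ 0.4616, -0.087 ,  0.066 ]))
red ((259, 239, 27, 25), array([0.4705, 0.0986, 0.066 ]))
```

View pics/r3.png

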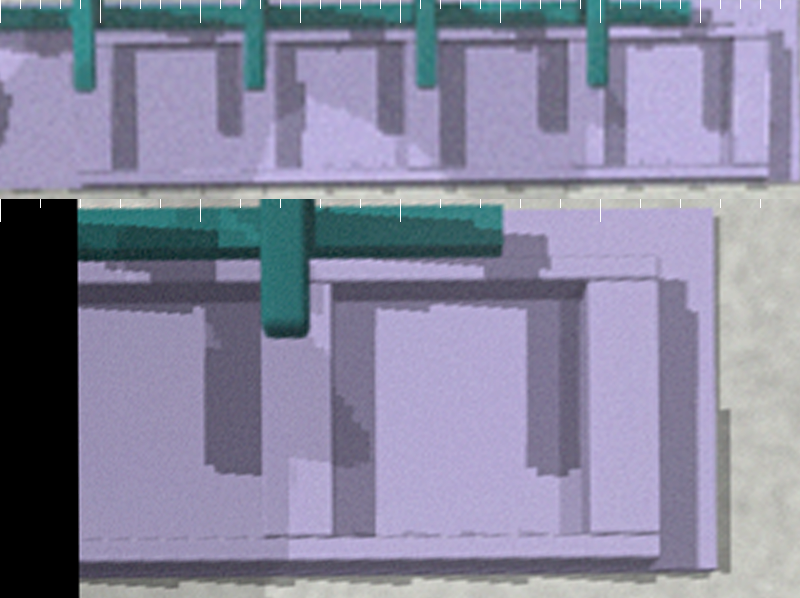

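Bay 4's inner edges in the wrist rectification are at u=331 and 587, and v=281 and 536. Bay centres are therefore at y = 0.111, 0.029, -0.053 and -0.135, with x = 0.6025. Green is at (0.463,-0.088); I go to grasp it.

Call:
apply_moves:
  commands:
    - [1,-0.2,0.2,0]
    - [1,-0.2,0.2,0]
    - [1,-0.2,0.2,0]
    - [1,-0.2,0.2,0]
    - [1,-0.2,0.2,0]

```text
clock: 17.07
eef_pos: [0.4632, -0.0953, 0.1845]
tool_rot: [0.707, 0.707, 0.0, 0.0]
ft_force: [0.6, 0.5, 0.2]
grip_width: 0.0858
grasp_force: 0.0
```

Call:
apply_moves:
  commands:
    - [0.2,0,1,0]
    - [0,0,1,0]
    - [0,0,1,0]
    - [0,0,0,0]
    - [0,0,0,0]

```text
clock: 17.48
eef_pos: [0.4625, -0.0916, 0.1239]
tool_rot: [0.707, 0.707, -0.001, -0.001]
ft_force: [-0.3, -0.3, -0.3]
grip_width: 0.0857
grasp_force: 0.0
```

Call:
apply_moves:
  commands:
    - [0.18,0,1,0]
    - [0,0,1,0]
    - [0,0,1,0]
    - [0,0,0.9,0]
    - [0,0,0.35,0]

```text
clock: 17.9
eef_pos: [0.463, -0.088, 0.0387]
tool_rot: [0.707, 0.707, -0.0, -0.0]
ft_force: [-0.6, -0.0, -0.6]
grip_width: 0.0851
grasp_force: 0.0
```

Call:
apply_moves:
  commands:
    - [0,0,0,0]
    - [0,0,0,0]
    - [0,0,0,0]
    - [0,0,0,0]
    - [0,0,0,0]
  claw: 1

```text
clock: 18.32
eef_pos: [0.4646, -0.0879, 0.0411]
tool_rot: [0.707, 0.707, 0.001, 0.002]
ft_force: [-0.7, -0.4, 6.5]
grip_width: 0.0544
grasp_force: 64.1
```

Call:
apply_moves:
  commands:
    - [0,0,0,0]
    - [0,0,0,0]
    - [0,0,0,0]
    - [0,0,0,0]
    - [0,0,0,0]

```text
clock: 18.73
eef_pos: [0.4646, -0.0879, 0.0412]
tool_rot: [0.707, 0.707, 0.001, 0.002]
ft_force: [0.7, -0.5, 6.7]
grip_width: 0.0548
grasp_force: 64.1
```

Call:
apply_moves:
  commands:
    - [0,0,-0.5,0]
    - [0,0,-1,0]
    - [0,0,-1,0]
    - [0,0,-1,0]
    - [0,0,-1,0]

```text
clock: 19.15
eef_pos: [0.4628, -0.0873, 0.1306]
tool_rot: [0.707, 0.707, 0.0, 0.0]
ft_force: [0.5, -1.5, -2.1]
grip_width: 0.0544
grasp_force: 63.6
```

Call:
apply_moves:
  commands:
    - [0.25,0.6,-0.8,0]
    - [0.25,1,0,0]
    - [0.25,1,0,0]
    - [0.25,1,0,0]
    - [0.25,1,0,0]

```text
clock: 19.57
eef_pos: [0.5558, -0.0621, 0.146]
tool_rot: [0.707, 0.707, 0.0, 0.0]
ft_force: [0.2, 0.6, -2.0]
grip_width: 0.0544
grasp_force: 63.6
```

Call:
apply_moves:
  commands:
    - [0.25,1,0,0]
    - [0.25,1,0,0]
    - [0,0.3,0,0]
    - [0,0,0,0]
    - [0,0,0,0]

```text
clock: 19.98
eef_pos: [0.6001, -0.0524, 0.145]
tool_rot: [0.707, 0.707, -0.001, -0.001]
ft_force: [0.6, 0.4, -0.6]
grip_width: 0.0546
grasp_force: 63.7
```

```bash
python3 - <<'E'
from h import *
o=bot.get_obs(); print(o["eef_pos"],o["ft_force"],o["grip_width"])
c=bot.camera("top"); cv2.imwrite("pics/t4.png",cv2.resize(c["image"][150:290,200:440],None,fx=2.5,fy=2.5))
print("red",circ(c,"red",(235,230,310,290),.065))
E
```

```text
[ 0.60013455 -0.05239144  0.14496825] [ 0.55042441  0.35431491 -0.61645512] 0.05464032017324027
red ((259, 239, 27, 27), array([0.4685, 0.0986, 0.065 ]))
```

Call:
apply_moves:
  commands:
    - [0,0.12,1,0]
    - [0,0,1,0]
    - [0,0,1,0]
    - [0,0,0.8,0]
    - [0,0,0,0]

```text
clock: 20.45
eef_pos: [0.5991, -0.0525, 0.0658]
tool_rot: [0.707, 0.707, -0.003, -0.003]
ft_force: [-0.5, -0.1, -2.1]
grip_width: 0.0542
grasp_force: 63.7
```

Call:
apply_moves:
  commands:
    - [0,0,0.4,0]
    - [0,0,0.4,0]
    - [0,0,0.15,0]
    - [0,0,0,0]
    - [0,0,0,0]

```text
clock: 20.87
eef_pos: [0.6035, -0.0523, 0.0507]
tool_rot: [0.707, 0.707, 0.0, 0.0]
ft_force: [-0.6, -0.7, -2.3]
grip_width: 0.054
grasp_force: 63.7
```

Call:
apply_moves:
  commands:
    - [0,0,0.15,0]
    - [0,0,0.1,0]
    - [0,0,0,0]
    - [0,0,0,0]
    - [0,0,0,0]

```text
clock: 21.28
eef_pos: [0.6033, -0.0523, 0.0454]
tool_rot: [0.707, 0.707, -0.0, 0.0]
ft_force: [-0.6, 1.4, -1.3]
grip_width: 0.0542
grasp_force: 64.0
```

Call:
apply_moves:
  commands:
    - [0,0,0,0]
    - [0,0,0,0]
    - [0,0,0,0]
    - [0,0,0,0]
    - [0,0,0,0]
  claw: 0

```text
clock: 21.7
eef_pos: [0.6035, -0.0523, 0.0455]
tool_rot: [0.707, 0.707, 0.0, 0.0]
ft_force: [-0.6, 0.1, -0.2]
grip_width: 0.0853
grasp_force: 0.0
```

Call:
apply_moves:
  commands:
    - [0,0,-0.5,0]
    - [0,0,-1,0]
    - [0,0,-1,0]
    - [0,0,-1,0]
    - [0,0,-1,0]

```text
clock: 22.12
eef_pos: [0.6033, -0.0523, 0.1371]
tool_rot: [0.707, 0.707, 0.0, 0.0]
ft_force: [-0.3, -0.2, 0.8]
grip_width: 0.0853
grasp_force: 0.0
```

Call:
apply_moves:
  commands:
    - [0,0,0,0]
    - [0,0,0,0]
    - [0,0,0,0]
    - [0,0,0,0]
    - [0,0,0,0]
  claw: 1

```text
clock: 22.53
eef_pos: [0.6024, -0.0522, 0.1339]
tool_rot: [0.707, 0.707, -0.001, -0.001]
ft_force: [0.1, -0.4, -1.6]
grip_width: 0.0257
grasp_force: 0.0
```

```bash
python3 - <<'E'
from h import *
o=bot.get_obs(); print(o["eef_pos"],o["ft_force"],o["grip_width"])
c=bot.camera("scene"); cv2.imwrite("pics/s5.png",cv2.resize(c["image"][190:350,200:420],None,fx=3,fy=3,interpolation=cv2.INTER_CUBIC))
E
```

```text
[ 0.60235568 -0.05222024  0.13387887] [ 0.14860667 -0.44679767 -1.64828925] 0.025663025447377624
```

View pics/s5.png

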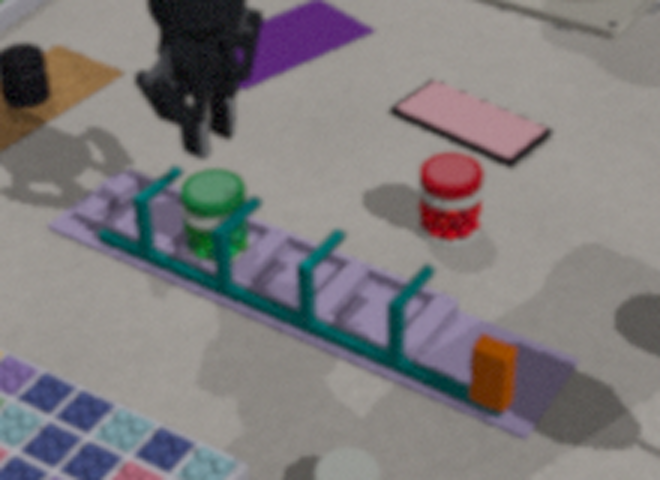

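In the scene crop the green pot stands upright in bay 3 at (214,215) with its lid raised. I press it now.

Call:
apply_moves:
  commands:
    - [0,0,1,0]
    - [0,0,0.8,0]
    - [0,0,0,0]
    - [0,0,0,0]
    - [0,0,0,0]

```text
clock: 23.0
eef_pos: [0.6035, -0.0523, 0.0996]
tool_rot: [0.707, 0.707, -0.0, -0.0]
ft_force: [0.1, -0.3, -0.1]
grip_width: 0.0004
grasp_force: 0.0
```

Call:
apply_moves:
  commands:
    - [0,0,0.1,0]
    - [0,0,0.1,0]
    - [0,0,0.1,0]
    - [0,0,0,0]
    - [0,0,0,0]

```text
clock: 23.42
eef_pos: [0.6033, -0.0523, 0.0934]
tool_rot: [0.707, 0.707, -0.0, 0.0]
ft_force: [0.1, 0.4, 0.2]
grip_width: -0.0002
grasp_force: 0.0
```

Call:
apply_moves:
  commands:
    - [0,0,0.1,0]
    - [0,0,0.1,0]
    - [0,0,0,0]
    - [0,0,0,0]
    - [0,0,0,0]

```text
clock: 23.83
eef_pos: [0.6036, -0.0523, 0.0895]
tool_rot: [0.707, 0.707, 0.0, 0.0]
ft_force: [0.9, -0.1, 2.0]
grip_width: 0.0
grasp_force: 1.0
```

Call:
apply_moves:
  commands:
    - [0,0,0.1,0]
    - [0,0,0.1,0]
    - [0,0,0,0]
    - [0,0,0,0]
    - [0,0,0,0]

```text
clock: 24.25
eef_pos: [0.6037, -0.0523, 0.0854]
tool_rot: [0.707, 0.707, 0.0, 0.0]
ft_force: [1.2, 0.5, 2.3]
grip_width: -0.0001
grasp_force: 1.5
```

Call:
apply_moves:
  commands:
    - [0,0,0.1,0]
    - [0,0,0.05,0]
    - [0,0,0,0]
    - [0,0,0,0]
    - [0,0,0,0]

```text
clock: 24.67
eef_pos: [0.6037, -0.0523, 0.084]
tool_rot: [0.707, 0.707, 0.001, 0.001]
ft_force: [-2.3, -0.0, 10.5]
grip_width: 0.0001
grasp_force: 5.8
```

Call:
apply_moves:
  commands:
    - [0,0,0.05,0]
    - [0,0,0,0]
    - [0,0,0,0]
    - [0,0,0,0]
    - [0,0,0,0]

```text
clock: 25.08
eef_pos: [0.6038, -0.0523, 0.084]
tool_rot: [0.707, 0.707, 0.001, 0.001]
ft_force: [-3.7, 0.4, 16.4]
grip_width: 0.0001
grasp_force: 8.1
```

Call:
apply_moves:
  commands:
    - [0,0,-0.2,0]
    - [0,0,-0.8,0]
    - [0,0,-1,0]
    - [0,0,-1,0]
    - [0,0,-1,0]

```text
clock: 25.5
eef_pos: [0.6022, -0.0522, 0.1606]
tool_rot: [0.707, 0.707, -0.001, -0.001]
ft_force: [0.8, 0.3, 0.6]
grip_width: -0.0
grasp_force: 0.0
```

Call:
apply_moves:
  commands:
    - [0.5,-1,-1,0]
    - [1,-1,0,0]
    - [1,-1,0,0]
    - [1,-0.5,0,0]
    - [1,0,0,0]
  claw: 0

```text
clock: 25.92
eef_pos: [0.5299, 0.0381, 0.1804]
tool_rot: [0.707, 0.707, -0.002, -0.001]
ft_force: [0.7, 0.4, -0.1]
grip_width: 0.0604
grasp_force: 0.0
```

```bash
python3 - <<'E'
from h import *
o=bot.get_obs(); print(o["eef_pos"],o["ft_force"],o["grip_width"])
c=bot.camera("wrist"); cv2.imwrite("pics/w6.png",c["image"]); t=bot.camera("top")
print("red",circ(c,"red",(0,0,640,320),.066),circ(t,"red",(235,230,310,290),.066))
b=bot.camera("scene"); cv2.imwrite("pics/s6.png",np.hstack([cv2.resize(c["image"],(400,300)),cv2.resize(b["image"][190:340,220:420],(400,300))]))
E
```

```text
[0.52990802 0.03808164 0.18043164] [ 0.65794881  0.44061244 -0.09277289] 0.0603722911807641Traceback (most recent call last):
  File "<stdin>", line 4, in <module>
  File "h.py", line 13, in circ
    cs,_=cv2.findContours(k,cv2.RETR_EXTERNAL,cv2.CHAIN_APPROX_NONE); q=max(cs,key=cv2.contourArea)
                                                                        ~~~^^^^^^^^^^^^^^^^^^^^^^^^
ValueError: max() iterable argument is empty
```

```bash
python3 - <<'E'
from h import *
c=bot.camera("wrist"); t=bot.camera("top")
b=bot.camera("scene"); cv2.imwrite("pics/s6.png",np.hstack([cv2.resize(c["image"],(400,300)),cv2.resize(b["image"][190:340,220:420],(400,300))]))
for n,x,r in(("w",c,(0,0,640,320)),("t",t,(235,230,310,290))):
    try: print(n,circ(x,"red",r,.066))
    except Exception as e: print(n,"none")
E
```

```text
w ((169, 99, 93, 94), array([0.4709, 0.1005, 0.066 ]))
t none
```

View pics/s6.png

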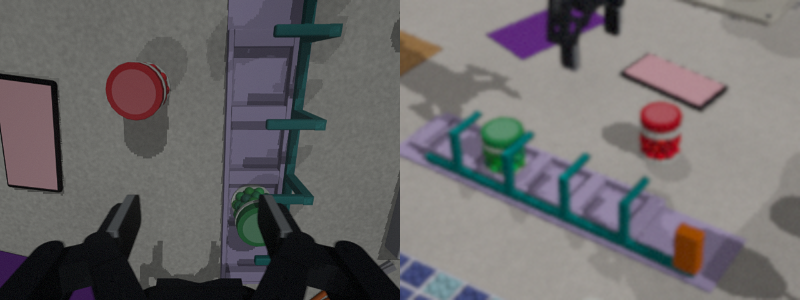

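The wrist view (left) shows red at (135,90), which is (0.470, 0.100), unmoved. In the scene view (right) the green pot is upright in bay 3 with its lid down.

Call:
apply_moves:
  commands:
    - [0.8,-0.75,0,0]
    - [0.8,-0.75,0,0]
    - [0.8,-0.75,0,0]
    - [0.65,-0.75,0.5,0]
    - [0,0,1,0]

```text
clock: 26.58
eef_pos: [0.4727, 0.0996, 0.1527]
tool_rot: [0.706, 0.708, 0.001, 0.0]
ft_force: [0.8, -0.2, -0.3]
grip_width: 0.0858
grasp_force: 0.0
```

Call:
apply_moves:
  commands:
    - [0,0,1,0]
    - [0,0,0.5,0]
    - [0,0,0,0]
    - [0,0,0,0]
    - [0,0,0,0]

```text
clock: 27.0
eef_pos: [0.474, 0.0981, 0.1218]
tool_rot: [0.707, 0.707, 0.0, 0.0]
ft_force: [0.1, 0.5, -0.2]
grip_width: 0.0854
grasp_force: 0.0
```

Call:
apply_moves:
  commands:
    - [0.07,-0.17,1,0]
    - [0,0,1,0]
    - [0,0,1,0]
    - [0,0,0.8,0]
    - [0,0,0.4,0]

```text
clock: 27.42
eef_pos: [0.4697, 0.0996, 0.0365]
tool_rot: [0.707, 0.707, -0.0, -0.0]
ft_force: [-0.0, -1.2, 0.3]
grip_width: 0.0855
grasp_force: 0.0
```

Call:
apply_moves:
  commands:
    - [0,0,0,0]
    - [0,0,0,0]
    - [0,0,0,0]
    - [0,0,0,0]
    - [0,0,0,0]
  claw: 1

```text
clock: 27.83
eef_pos: [0.4713, 0.1003, 0.0388]
tool_rot: [0.707, 0.707, 0.001, 0.001]
ft_force: [0.1, 0.1, 4.8]
grip_width: 0.0546
grasp_force: 63.6
```

Call:
apply_moves:
  commands:
    - [0,0,0,0]
    - [0,0,0,0]
    - [0,0,0,0]
    - [0,0,0,0]
    - [0,0,0,0]

```text
clock: 28.25
eef_pos: [0.4713, 0.1002, 0.0388]
tool_rot: [0.707, 0.707, 0.001, 0.001]
ft_force: [0.6, -0.2, 6.6]
grip_width: 0.0541
grasp_force: 63.9
```

Call:
apply_moves:
  commands:
    - [0,0,-0.5,0]
    - [0,0,-1,0]
    - [0,0,-1,0]
    - [0,0,-1,0]
    - [0,0,-1,0]

```text
clock: 28.67
eef_pos: [0.4693, 0.0999, 0.1286]
tool_rot: [0.707, 0.707, -0.0, -0.0]
ft_force: [0.1, 0.1, -1.7]
grip_width: 0.0542
grasp_force: 63.5
```

Call:
apply_moves:
  commands:
    - [0.1,0.6,-0.8,0]
    - [0.1,1,0,0]
    - [0.1,1,0,0]
    - [0.1,1,0,0]
    - [0.1,1,0,0]

```text
clock: 29.08
eef_pos: [0.5623, 0.1101, 0.1441]
tool_rot: [0.707, 0.707, 0.0, -0.0]
ft_force: [-0.3, -1.0, -0.8]
grip_width: 0.0545
grasp_force: 63.5
```

Call:
apply_moves:
  commands:
    - [0.05,1,0,0]
    - [0,1,0,0]
    - [0,0,0,0]
    - [0,0,0,0]
    - [0,0,0,0]

```text
clock: 29.5
eef_pos: [0.6008, 0.111, 0.1431]
tool_rot: [0.707, 0.707, -0.001, -0.001]
ft_force: [-0.6, 0.0, -0.3]
grip_width: 0.0547
grasp_force: 63.7
```

Call:
apply_moves:
  commands:
    - [0,0.07,1,0]
    - [0,0,1,0]
    - [0,0,1,0]
    - [0,0,0.8,0]
    - [0,0,0,0]

```text
clock: 29.92
eef_pos: [0.5991, 0.1106, 0.0638]
tool_rot: [0.707, 0.707, -0.003, -0.002]
ft_force: [-1.0, 0.7, -1.3]
grip_width: 0.0544
grasp_force: 63.7
```

Call:
apply_moves:
  commands:
    - [0,0,0.4,0]
    - [0,0,0.4,0]
    - [0,0,0.15,0]
    - [0,0,0,0]
    - [0,0,0,0]

```text
clock: 30.33
eef_pos: [0.6034, 0.1111, 0.0488]
tool_rot: [0.707, 0.707, 0.0, 0.0]
ft_force: [-0.6, -0.9, -0.4]
grip_width: 0.0545
grasp_force: 63.7
```

Call:
apply_moves:
  commands:
    - [0,0,0.15,0]
    - [0,0,0.1,0]
    - [0,0,0,0]
    - [0,0,0,0]
    - [0,0,0,0]

```text
clock: 30.75
eef_pos: [0.6033, 0.1111, 0.0434]
tool_rot: [0.707, 0.707, 0.0, 0.0]
ft_force: [0.3, -0.2, -1.0]
grip_width: 0.0543
grasp_force: 63.7
```

Down (0.0388 + 0.004 on the bay floor). Release, rise, close, press.

Call:
apply_moves:
  commands:
    - [0,0,0.03,0]
    - [0,0,0,0]
    - [0,0,0,0]
    - [0,0,0,0]
    - [0,0,0,0]
  claw: 0

```text
clock: 31.17
eef_pos: [0.6033, 0.1111, 0.0429]
tool_rot: [0.707, 0.707, 0.0, 0.0]
ft_force: [-1.1, 0.5, 0.4]
grip_width: 0.0853
grasp_force: 0.0
```

Call:
apply_moves:
  commands:
    - [0,0,-0.5,0]
    - [0,0,-1,0]
    - [0,0,-1,0]
    - [0,0,-1,0]
    - [0,0,-1,0]

```text
clock: 31.58
eef_pos: [0.6032, 0.1111, 0.1345]
tool_rot: [0.707, 0.707, 0.0, 0.0]
ft_force: [0.3, -0.4, 0.6]
grip_width: 0.0856
grasp_force: 0.0
```

Call:
apply_moves:
  commands:
    - [0,0,0,0]
    - [0,0,0,0]
    - [0,0,0,0]
    - [0,0,0,0]
    - [0,0,0,0]
  claw: 1

```text
clock: 32.0
eef_pos: [0.6022, 0.1109, 0.1312]
tool_rot: [0.707, 0.707, -0.001, -0.001]
ft_force: [-0.8, -0.1, -0.7]
grip_width: 0.0259
grasp_force: 0.0
```

Call:
apply_moves:
  commands:
    - [0,0,1,0]
    - [0,0,0.7,0]
    - [0,0,0,0]
    - [0,0,0,0]
    - [0,0,0,0]

```text
clock: 32.42
eef_pos: [0.6033, 0.1111, 0.0988]
tool_rot: [0.707, 0.707, -0.0, -0.0]
ft_force: [-0.0, 0.5, 0.4]
grip_width: 0.0
grasp_force: 0.0
```

```bash
python3 - <<'E'
from h import *
o=bot.get_obs(); print(o["eef_pos"],o["ft_force"],o["grip_width"])
c=bot.camera("scene"); cv2.imwrite("pics/s7.png",cv2.resize(c["image"][190:350,200:420],None,fx=3,fy=3,interpolation=cv2.INTER_CUBIC))
E
```

```text
[0.60326417 0.11109798 0.09876444] [-0.02880046  0.54610512  0.36817113] 4.704804704231131e-05
```

View pics/s7.png

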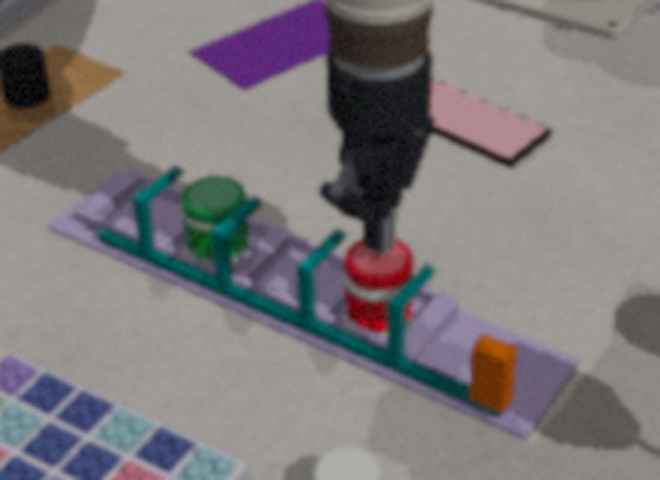

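The red pot is upright in bay 1 at (378,285) with the fingertips above its lid. The green lid at (214,200) is visibly lower, so it is pressed. I press the red lid now.

Call:
apply_moves:
  commands:
    - [0,0,0.15,0]
    - [0,0,0.15,0]
    - [0,0,0.15,0]
    - [0,0,0,0]
    - [0,0,0,0]

```text
clock: 32.88
eef_pos: [0.603, 0.1111, 0.0896]
tool_rot: [0.707, 0.707, -0.0, -0.0]
ft_force: [-0.3, -0.7, 0.8]
grip_width: -0.0002
grasp_force: 0.0
```

Call:
apply_moves:
  commands:
    - [0,0,0.1,0]
    - [0,0,0.1,0]
    - [0,0,0.05,0]
    - [0,0,0,0]
    - [0,0,0,0]

```text
clock: 33.3
eef_pos: [0.6034, 0.1111, 0.085]
tool_rot: [0.707, 0.707, 0.0, 0.0]
ft_force: [-1.8, -0.9, 4.1]
grip_width: -0.0
grasp_force: 2.2
```

Call:
apply_moves:
  commands:
    - [0,0,0.1,0]
    - [0,0,0.03,0]
    - [0,0,0,0]
    - [0,0,0,0]
    - [0,0,0,0]

```text
clock: 33.72
eef_pos: [0.6034, 0.1111, 0.084]
tool_rot: [0.707, 0.707, 0.001, 0.0]
ft_force: [-3.7, -0.4, 12.9]
grip_width: 0.0004
grasp_force: 6.1
```

Call:
apply_moves:
  commands:
    - [0,0,0.04,0]
    - [0,0,0,0]
    - [0,0,0,0]
    - [0,0,0,0]
    - [0,0,0,0]

```text
clock: 34.13
eef_pos: [0.6035, 0.1112, 0.084]
tool_rot: [0.707, 0.707, 0.001, 0.001]
ft_force: [-5.9, -0.8, 15.7]
grip_width: 0.0001
grasp_force: 7.9
```

Call:
apply_moves:
  commands:
    - [0,0,-0.2,0]
    - [0,0,-0.8,0]
    - [0,0,-1,0]
    - [0,0,-1,0]
    - [0,0,-1,0]

```text
clock: 34.55
eef_pos: [0.6028, 0.111, 0.1611]
tool_rot: [0.707, 0.707, -0.001, -0.0]
ft_force: [0.1, -0.0, -0.6]
grip_width: 0.0001
grasp_force: 0.0
```

Call:
apply_moves:
  commands:
    - [1,0.4,-0.5,0]
    - [1,0.4,0,0]
    - [1,0.4,0,0]
    - [1,0.4,0,0]
    - [1,0.4,0,0]
  claw: 0

```text
clock: 34.97
eef_pos: [0.6433, 0.2119, 0.1705]
tool_rot: [0.707, 0.707, -0.0, -0.0]
ft_force: [-0.2, 0.8, 0.1]
grip_width: 0.0605
grasp_force: 0.0
```

Call:
apply_moves:
  commands:
    - [1,0.1,0,0]
    - [0.2,0,0.5,0]
    - [0,0,0.5,0]
    - [0,0,0,0]
    - [0,0,0,0]

```text
clock: 35.38
eef_pos: [0.6438, 0.2335, 0.1491]
tool_rot: [0.707, 0.707, -0.002, -0.001]
ft_force: [-0.2, -0.6, -0.6]
grip_width: 0.086
grasp_force: 0.0
```

```bash
python3 - <<'E'
from h import *
o=bot.get_obs(); print(o["eef_pos"],o["ft_force"],o["grip_width"])
c=bot.camera("scene"); cv2.imwrite("pics/s8.png",cv2.resize(c["image"][170:370,200:460],None,fx=3,fy=3,interpolation=cv2.INTER_CUBIC))
E
```

```text
[0.64379361 0.23350192 0.14905435] [-0.24914901 -0.57968631 -0.55239628] 0.08601130496766736
```

View pics/s8.png

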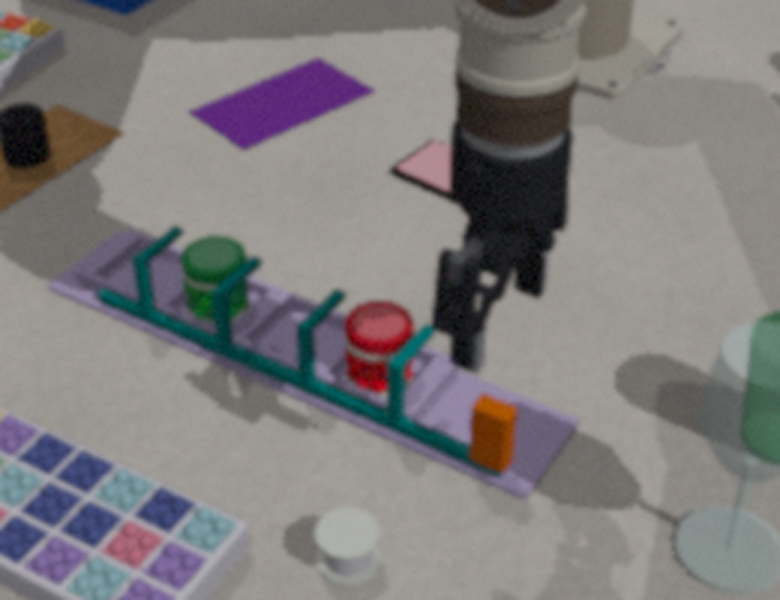

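The crop shows green (214,275) and red (378,345) upright in their bays with lids down, the tin on the mat at (22,135), and the grip at (492,432). I grip the lock and slide it back.

Call:
apply_moves:
  commands:
    - [0.05,0.15,1,0]
    - [0,0,1,0]
    - [0,0,1,0]
    - [0,0,0.9,0]
    - [0,0,0.4,0]

```text
clock: 35.85
eef_pos: [0.6468, 0.2343, 0.0629]
tool_rot: [0.707, 0.707, -0.002, -0.001]
ft_force: [-1.2, 0.5, -0.2]
grip_width: 0.0855
grasp_force: 0.0
```

Call:
apply_moves:
  commands:
    - [0,0,0,0]
    - [0,0,0,0]
    - [0,0,0,0]
    - [0,0,0,0]
    - [0,0,0,0]
  claw: 1

```text
clock: 36.27
eef_pos: [0.649, 0.2364, 0.067]
tool_rot: [0.707, 0.707, 0.001, 0.001]
ft_force: [-0.5, 0.2, -0.3]
grip_width: 0.0257
grasp_force: 0.0
```

Call:
apply_moves:
  commands:
    - [0,0,0,0]
    - [0,0,0,0]
    - [0,0,0,0]
    - [0,0,0,0]
    - [0,0,0,0]

```text
clock: 36.68
eef_pos: [0.6457, 0.2364, 0.067]
tool_rot: [0.706, 0.708, -0.001, -0.001]
ft_force: [-8.1, -1.7, 8.0]
grip_width: 0.0172
grasp_force: 59.2
```

Call:
apply_moves:
  commands:
    - [-0.3,0,0,0]
    - [-0.4,0,0,0]
    - [-0.4,0,0,0]
    - [-0.4,0,0,0]
    - [-0.3,0,0,0]

```text
clock: 37.1
eef_pos: [0.646, 0.2015, 0.067]
tool_rot: [0.706, 0.708, -0.0, -0.002]
ft_force: [-7.5, 3.8, 7.0]
grip_width: 0.0169
grasp_force: 59.1
```

Call:
apply_moves:
  commands:
    - [-0.1,0,0,0]
    - [-0.1,0,0,0]
    - [-0.1,0,0,0]
    - [0,0,0,0]
    - [0,0,0,0]

```text
clock: 37.52
eef_pos: [0.6461, 0.1954, 0.067]
tool_rot: [0.706, 0.708, -0.0, -0.002]
ft_force: [-7.1, 1.4, 7.0]
grip_width: 0.0167
grasp_force: 59.1
```

Call:
apply_moves:
  commands:
    - [-0.1,0,0,0]
    - [-0.1,0,0,0]
    - [-0.1,0,0,0]
    - [0,0,0,0]
    - [0,0,0,0]

```text
clock: 37.93
eef_pos: [0.6461, 0.1952, 0.0671]
tool_rot: [0.705, 0.709, 0.003, -0.005]
ft_force: [-7.4, 15.9, 5.4]
grip_width: 0.0168
grasp_force: 58.7
```

Call:
apply_moves:
  commands:
    - [0,0,0,0]
    - [0,0,0,0]
    - [0,0,0,0]
    - [0,0,0,0]
    - [0,0,0,0]
  claw: 0

```text
clock: 38.35
eef_pos: [0.6484, 0.1875, 0.0654]
tool_rot: [0.707, 0.707, 0.0, 0.0]
ft_force: [-0.7, 0.3, 0.7]
grip_width: 0.0761
grasp_force: 0.0
```

Call:
apply_moves:
  commands:
    - [0,0,-0.5,0]
    - [0,0,-1,0]
    - [0,0,-1,0]
    - [0,0,-1,0]
    - [0,0,-1,0]

```text
clock: 38.77
eef_pos: [0.6483, 0.1877, 0.157]
tool_rot: [0.707, 0.707, 0.0, 0.0]
ft_force: [0.3, -0.8, 0.7]
grip_width: 0.0855
grasp_force: 0.0
```

Call:
apply_moves:
  commands:
    - [-0.5,-1,-1,0]
    - [-0.5,-1,-1,0]
    - [-0.5,-1,-1,0]
    - [-0.5,-1,0,0]
    - [-0.5,-1,0,0]

```text
clock: 39.18
eef_pos: [0.5485, 0.1375, 0.2181]
tool_rot: [0.707, 0.707, 0.002, 0.001]
ft_force: [-0.2, -0.8, -0.7]
grip_width: 0.0855
grasp_force: 0.0
```

Call:
apply_moves:
  commands:
    - [0,-1,0,0]
    - [0,-1,0,0]
    - [0,-1,0,0]
    - [0,0,0,0]
    - [0,0,0,0]

```text
clock: 39.6
eef_pos: [0.4879, 0.1378, 0.2165]
tool_rot: [0.707, 0.707, 0.001, 0.001]
ft_force: [0.4, -0.9, 1.0]
grip_width: 0.0853
grasp_force: 0.0
```

```bash
python3 - <<'E'
from h import *
o=bot.get_obs(); print(o["eef_pos"],o["ft_force"],o["grip_width"])
c=bot.camera("scene"); t=bot.camera("top")
cv2.imwrite("pics/s9.png",np.hstack([cv2.resize(c["image"][180:360,200:440],(400,300)),cv2.resize(t["image"][130:290,200:520],(400,300))]))
EOF=0
E
```

```text
[0.48790202 0.13778703 0.21653825] [ 0.37699276 -0.90050028  0.97124964] 0.08530271866825902
```

View pics/s9.png

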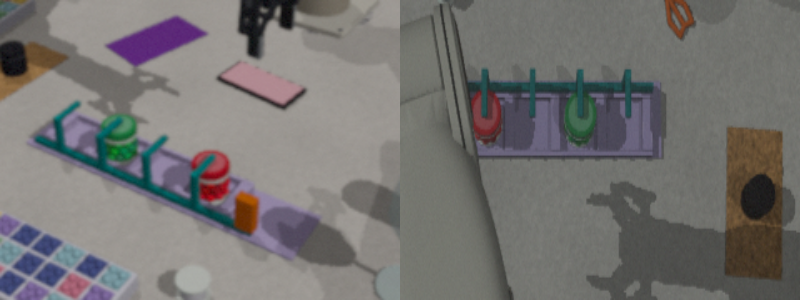

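The hooks now lie over the lids of both pots, red at (485,115) and green at (580,115) in the right panel. The tin stands on the cork mat at (758,197), and the arm is clear.

```bash
python3 -c "
from workcell import bot
print(bot.job_done())"
```

```text
the job is handed in; nothing more can be done
None
```

I handed the job in: the red and green pots are in bays with their lids pressed home, the black tin stands on the cork mat, and the lock is back at its locked stop over the lids; neither glass was touched, and no verdict came back.

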